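# Sort mixed pepper-mill parts into their trays

### The arm

A 6-joint arm with a two-finger parallel gripper is mounted at the origin on the work surface. World frame = base frame: x ahead of the robot, y to its left, z up, the work surface at z = 0. Lengths are in m, angles in rad, forces in N, time in s.
With the tool pointing down it reaches from about 0.25 to 0.775 m from the base axis. Payload 8.9 kg.
Tool frame: the origin (TCP) lies at the very end of the fingers, on their centre line; the grasp point (between the pads) lies 19 mm behind it (env.grasp_offset is the distance from the TCP to the grasp point, in m); z points along the fingers, y is the line along which they close (so a half turn about z gives the same grasp; the last joint's range is limited). The gripper opens to 85 mm and grips with 20 to 120 N. Pads are 22 mm wide; open, the fingers measure 114 mm over their backs; the gripper's body (76 mm by 85 mm) begins 54 mm behind the grasp point. The pads swing forward as they close: fully open they stand 13 mm farther back than shut.
Start: joints at [1.104, 0.291, -0.153, 1.127, 0, 1.431], TCP at [0.169, 0.497, 0.231] pointing down, gripper open.
Joint ranges: [-2.52, 2.52], [-0.91, 1.74], [-1.3, 1.37], [-1.96, 2.02], [-1.52, 1.47], [-3.14, 3.14]. Speed limits (rad/s): [2.22, 2.22, 2.79, 3.14, 3.14, 3.14].

### API

Orientations are given as a rotation vector (axis times angle).
In Python, from bench import env gives the robot as it stands. The module is installed in compiled form; this text tells all that it offers.
- The arm moves only by the tool drive_tool, never from a script. Its argument "plan" is a list of rows, each a list of 5 numbers: the opening, from -1 (shut) to 1 (fully open), then the shift along the tool's x, y, z in mm, then the turn about the tool's z in rad. In form: [[gripper, tx, ty, tz, roll], ...]. A call has 1 to 5 rows; each row is the pose to reach, as a shift and turn from the pose commanded when the call began, along the tool's axes at that moment; what a row does not reach only later rows make up. A row lasts 1/12 s, in which the tool goes at most 41.7 mm and 7.16 degrees, less where a joint would pass 70% of its speed; a pose out of reach is approached as far as the arm can. A call with a gripper value outside its range is refused whole. The fingers move at their own pace and stop on an object; "force" is the grip in N (left out, the last holds). Time passes only in rows, so rows that repeat a pose let the fingers close. It gives the time, the measured TCP pose, the force, the opening and the grip force at its end, in the units of the state.
- env.get_state(): the state, without advancing time (a new reading comes with each control period).
- env.grab_frame(name): name is "side" or "top" or "wrist"; returns the picture (384x512x3 uint8, red, green, blue); there is no depth.
- env.camera_params(name): a dict with "mtx" (3x3 intrinsics, pixels), "R" (3x3) and "t" (3): a world point X has camera coordinates R X + t; the wrist camera has in their place "hand_eye" (4x4, takes a point from camera to tool coordinates, whose origin is the TCP and whose axes are the flange's). Camera axes: x right, y down, z forward; pixel columns grow to the right and rows downward; lengths in m; the calibration is good to about 2 mm. The wrist camera is an equidistant fisheye: a pixel r from the principal point sees the ray r / f radians off the axis. A picture is of the moment at which its call begins: read the wrist's pose just before it. camera_params takes no time and is no camera call.
- env.close_job(): hands the job in; it is judged then, once.
Trained networks look in the newest picture that a camera, given by its name, has taken for a name from the list of things; names that differ only in an ending like _2 or _b are one class to them, and where a whole thing is asked for, a point or a joint stands for the part that bears it (a point fixed in the world has none). Each returns a list of dicts, best first, with "p" (0 to 1); they miss things now and then, are a little off and sometimes report something else, mostly with a low value. They report only what shows in the picture. A call takes as long as a camera call.
- env.find_in(camera, name): "uv" ([column, row] in pixels, amid what is visible of it).
- env.cut_out(camera, name): "mask" (384x512 bool, what is visible of it) and "uv" ([column, row] in pixels, amid what is visible of it).
The state is a dict: "t": time; "q": joint angles; "qvel": joint speeds; "joint_torque": joint torques, N m; "position": TCP position; "eef_rot": TCP orientation; "ft_force": force on the tool from outside, world axes, zero at the start; "ft_torque": the same for the moment, N m; "opening": opening from 0.0 (shut) to 1.0 (fully open); "finger_force": force on a finger pad.
Only numpy, scipy, OpenCV 4.12 (cv2) and the standard library are available. Lean on these libraries where they do the work, as an engineer would, in place of code of your own. Each camera call takes 0.05 s, during which the arm holds its last target. There are 200 camera calls.

### The job

Five parts for pepper mills stand mixed on the bench beyond the three trays: two mill bodies, two mill heads and one grinding mechanism. Sort them: put each part into the tray that already holds one of its kind, standing upright on the tray's floor, without dropping it or tipping it over.

Things in the scene. Friction and masses are not known exactly. Their poses are not given: they have to be found in the camera images.
- body_a_center (a point): Pepper-mill body, one of two alike on the bench: pale turned wood, 70 mm tall, upright, its 28 mm bore (20 mm deep) on top; foot 47 mm in diameter up to 14 mm, straight waist 39 mm from 20 to 50 mm up, rim 45 mm above 56 mm. Round: yaw means nothing. 75 g. Point: on its axis, half-way up (35 mm above the underside); z up.
- body_b_center (a point): Pepper-mill body, one of two alike on the bench: pale turned wood, 70 mm tall, upright, its 28 mm bore (20 mm deep) on top; foot 47 mm in diameter up to 14 mm, straight waist 39 mm from 20 to 50 mm up, rim 45 mm above 56 mm. Round: yaw means nothing. 75 g. Point: on its axis, half-way up (35 mm above the underside); z up.
- head_a_center (a point): Pepper-mill head, one of two alike on the bench: pale turned wood, 54 mm tall, a rounded knob standing on a spigot 38 mm in diameter, 8 mm tall; straight band 46 mm in diameter from 8 to 34 mm up, dome above with a small dark hole. Round: yaw means nothing. 50 g. Point: on its axis, half-way up (27 mm above the underside, in the band); z up.
- head_b_center (a point): Pepper-mill head, one of two alike on the bench: pale turned wood, 54 mm tall, a rounded knob standing on a spigot 38 mm in diameter, 8 mm tall; straight band 46 mm in diameter from 8 to 34 mm up, dome above with a small dark hole. Round: yaw means nothing. 50 g. Point: on its axis, half-way up (27 mm above the underside, in the band); z up.
- mechanism_center (a point): Grinding mechanism, the only one on the bench: bare metal, 68 mm tall, standing on its toothed steel grinder (43 mm in diameter, 18 mm tall), a square aluminium shaft 9 x 9 mm rising from 22 to 60 mm, thin stud on top. 70 g. Point: on its axis, half-way up (34 mm above the underside, on the shaft); z up, x and y square to the shaft's flats.
- tray_bodies: The tray that already holds one mill body, which stands near its -y end (x within 15, y -67 to -77 mm). Three alike: open, dark wood, fixed, outside 170 (x) x 220 (y) x 35 mm high, walls and floor 8 mm, inside 154 x 204 mm. Origin: centre of the underside; z up, floor's top at 8 mm. Free: x = 0 with y = 0 or +70 mm, and around.
- tray_heads: The tray that already holds one mill head, which stands near its -y end (x within 15, y -67 to -77 mm). Three alike: open, dark wood, fixed, outside 170 (x) x 220 (y) x 35 mm high, walls and floor 8 mm, inside 154 x 204 mm. Origin: centre of the underside; z up, floor's top at 8 mm. Free: x = 0 with y = 0 or +70 mm, and around.
- tray_mechanisms: The tray that already holds one grinding mechanism, which stands near its -y end (x within 15, y -67 to -77 mm). Three alike: open, dark wood, fixed, outside 170 (x) x 220 (y) x 35 mm high, walls and floor 8 mm, inside 154 x 204 mm. Origin: centre of the underside; z up, floor's top at 8 mm. Free: x = 0 with y = 0 or +70 mm, and around.

How it is judged:
By the outcome, as a careful person would: the job done as asked, in the order asked, and still so for the second after the job is handed in, with the robot touching nothing.
It also fails if it takes over 136 s, if anything falls off the work surface, if the arm or the gripper's body presses on something with over 40 N, if the wrist force passes 120 N, or if a joint passes its speed limit or range.

## Working session

There is one attempt and no reset: what is moved stays moved. The work goes in short steps, Python scripts to look and compute and a tool call to move; the robot and the scene stay as the last step left them, time stands still between calls to the robot, and variables do not carry over. Pictures are saved under pics/ and viewed, at most 14 in all, crops included, and the job is handed in when it is done.

Besides the shell and the picture viewer there is one more tool, called after "Emit:" by a JSON object that holds its "api" and its "payload", one argument or row to a line. drive_tool: Moves the arm, as the interface text tells. Its arguments: {"type":"object","properties":{"plan":{"type":"array","items":{"type":"array","items":{"type":"number"}}},"force":{"type":"number"}},"required":["plan"]}

```bash
mkdir -p pics
cat > h.py <<'E'
import numpy as np, cv2
from bench import env
def ray(cam,uv):
    c=env.camera_params(cam);K=np.array(c["mtx"]);R=np.array(c["R"]);t=np.array(c["t"])
    d=R.T@np.linalg.inv(K)@np.array([uv[0],uv[1],1.]);return -R.T@t,d
def onz(cam,uv,z):
    o,d=ray(cam,uv);return o+d*(z-o[2])/d[2]
def tri(a,b):
    (o1,d1),(o2,d2)=a,b
    d1=d1/np.linalg.norm(d1);d2=d2/np.linalg.norm(d2)
    s=np.linalg.lstsq(np.c_[d1,-d2],o2-o1,rcond=None)[0]
    p,q=o1+s[0]*d1,o2+s[1]*d2
    return (p+q)/2,np.linalg.norm(p-q)
def save(cam,name):
    im=env.grab_frame(cam);cv2.imwrite(f"pics/{name}.png",im[:,:,::-1]);return im
E
python3 - <<'E'
from h import *
np.set_printoptions(precision=4,suppress=True)
a=save("top","top0");b=save("side","side0")
cv2.imwrite("pics/both0.png",cv2.resize(np.hstack([a,b]),(800,300))[:,:,::-1])
print(env.get_state())
for c in("top","side"):
    p=env.camera_params(c);print(c,p["mtx"][0][0],-np.array(p["R"]).T@p["t"],np.array(p["R"])[2])
    for n in("body_a_center","head_a_center","mechanism_center","tray_bodies","tray_heads","tray_mechanisms"):
        print(n,[(np.round(r["uv"],1).tolist(),round(r["p"],2),onz(c,r["uv"],.03)[:2].round(3).tolist()) for r in env.find_in(c,n)])
E
```

```text
{'t': 0.1, 'q': array([ 1.1037,  0.2912, -0.154 ,  1.1267, -0.    ,  1.4315]), 'qvel': array([ 0.0009, -0.0009,  0.0023, -0.0009,  0.0003,  0.0009]), 'joint_torque': array([  0.0015, -53.7977,  33.192 ,   0.0092,  -0.0002,  -0.    ]), 'position': array([0.1688, 0.4967, 0.2308]), 'eef_rot': array([-0.5125, -3.0992,  0.0017]), 'ft_force': array([0.1828, 0.3496, 0.0835]), 'ft_torque': array([ 0.0121, -0.003 , -0.0267]), 'finger_force': 0.0, 'opening': 1.000309719640131}
top 432.08731650649196 [0.4118 0.0061 1.1671] [ 0.1245 -0.0035 -0.9922]
body_a_center [([147.0, 167.6], 0.94, [0.636, 0.298])]
head_a_center [([369.6, 164.1], 0.64, [0.64, -0.298])]
mechanism_center [([148.9, 168.3], 0.59, [0.634, 0.293]), ([311.8, 163.5], 0.51, [0.643, -0.143])]
tray_bodies [([260.6, 239.2], 0.67, [0.442, -0.004])]
tray_heads [([361.4, 229.4], 0.87, [0.466, -0.269])]
tray_mechanisms []
side 432.2281102700498 [ 0.0317 -0.5648  0.7602] [ 0.5135  0.5351 -0.6708]
body_a_center [([205.7, 148.4], 0.93, [0.638, 0.292])]
head_a_center [([370.4, 262.9], 0.74, [0.635, -0.292])]
mechanism_center [([321.2, 229.9], 0.53, [0.632, -0.153])]
tray_bodies [([218.3, 239.7], 0.85, [0.435, -0.013])]
tray_heads [([312.4, 310.0], 0.61, [0.451, -0.286])]
tray_mechanisms [([147.1, 183.9], 0.64, [0.424, 0.269])]
```

View pics/top0.png

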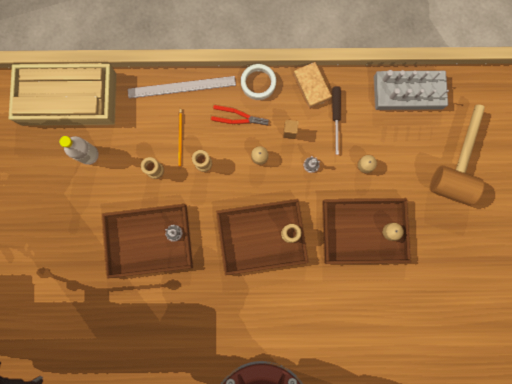

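View pics/side0.png

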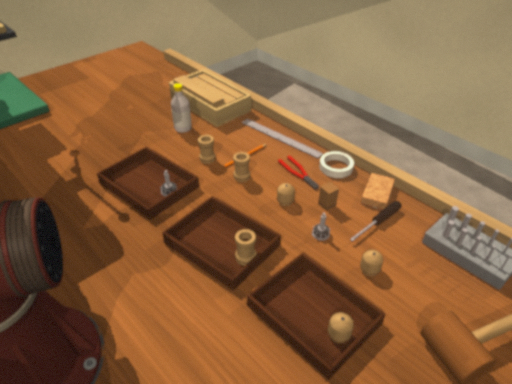

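The top view shows the bodies near (152,168) and (202,160), the heads near (260,155) and (368,163), and the mechanism near (312,164). The trays, left to right, are mechanisms, bodies and heads. I'll enlarge for precision.

Run:
```python
import cv2,numpy as np
a=cv2.imread("pics/top0.png");b=cv2.imread("pics/side0.png")
A=cv2.resize(a[130:280,95:255],None,fx=4,fy=4,interpolation=cv2.INTER_CUBIC)
cv2.imwrite("pics/c1.png",A[:,:])
cv2.imwrite("pics/c2.png",cv2.resize(a[130:280,235:425],None,fx=4,fy=4,interpolation=cv2.INTER_CUBIC))
cv2.imwrite("pics/c3.png",cv2.resize(b[120:280,190:390],None,fx=3.7,fy=3.7,interpolation=cv2.INTER_CUBIC))
```

```text
(no output)
```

View pics/c1.png

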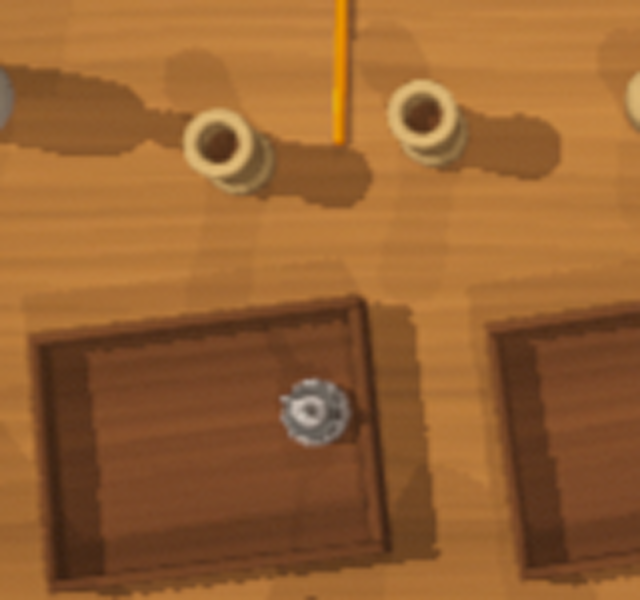

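View pics/c2.png

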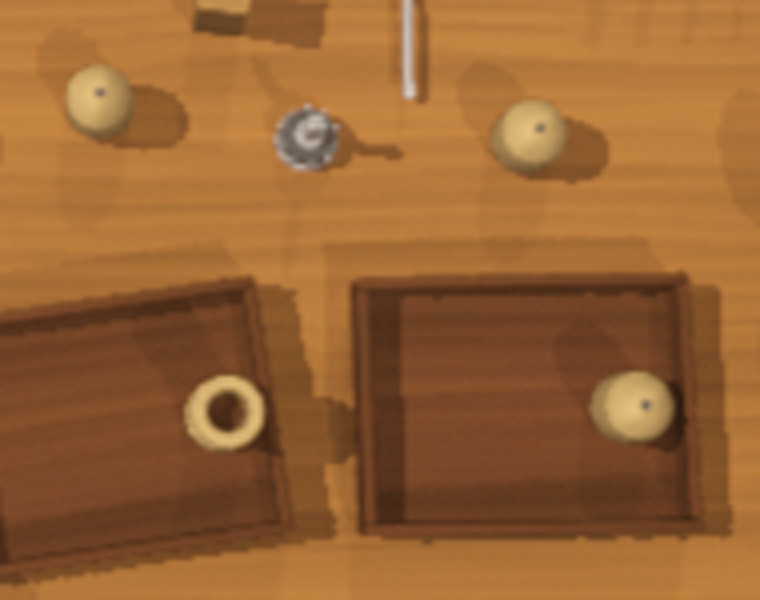

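View pics/c3.png

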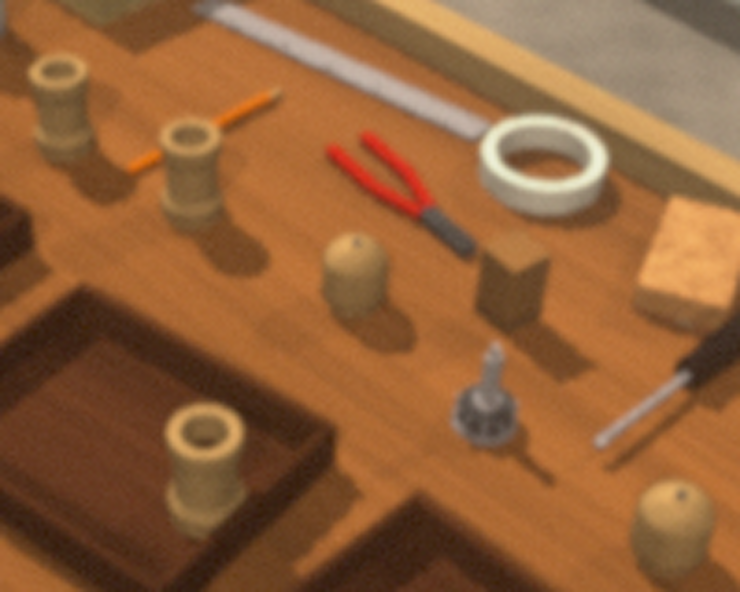

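The crops give the rim centres, head holes, mechanism grinder and stud, and tray corners clearly. I'll compute poses from these, triangulating top and side.

Run:
```python
from h import *
np.set_printoptions(precision=4,suppress=True)
f=lambda c,s,o:((c[0]+.5)/s-.5+o[0],(c[1]+.5)/s-.5+o[1])
c1=lambda x,y:f((x,y),4,(95,130)); c2=lambda x,y:f((x,y),4,(235,130)); c3=lambda x,y:f((x,y),3.7,(190,120))
P={"bodyA":(c1(219,144),c3(59,72),.07),"bodyB":(c1(424,115),c3(190,137),.07),
"headA":(c2(100,92),c3(357,243),.054),"headB":(c2(540,128),c3(682,495),.054),"mech":(c2(318,127),c3(495,350),.066)}
for n,(a,b,z) in P.items():
    p,e=tri(ray("top",a),ray("side",b));print(n,onz("top",a,z)[:2],onz("side",b,z)[:2],"tri",p,e)
print("grinder",onz("top",c2(307,138),.018))
T={"mech":[c1(33,340),c1(360,298),c1(388,548),c1(52,590)],
"bodies":[c1(488,328),c2(250,282),c2(288,525),c1(522,577)],
"heads":[c2(354,282),c2(684,276),c2(698,527),c2(362,532)]}
for n,q in T.items():
    w=np.array([onz("top",u,.035)[:2] for u in q]);c=w.mean(0)
    y=(w[0]+w[3]-w[1]-w[2])/2;x=(w[0]+w[1]-w[2]-w[3])/2
    yaw=np.arctan2(x[1],x[0]);yaw2=np.arctan2(-y[0],y[1])
    uy=np.array([-np.sin(yaw2),np.cos(yaw2)])
    print(n,c,np.linalg.norm(x),np.linalg.norm(y),np.degrees([yaw,yaw2]),"y0/y70:",c,c+.07*uy)
```

```text
bodyA [0.6329 0.2815] [0.6327 0.2816] tri [0.6328 0.2816 0.0699] 0.00026069520038079087
bodyB [0.6509 0.1494] [0.6507 0.1509] tri [0.6502 0.1496 0.071 ] 0.001032098712035952
headA [ 0.6684 -0.0035] [ 0.6679 -0.0024] tri [ 0.6679 -0.0031  0.0546] 0.0011215790623424408
headB [ 0.6419 -0.292 ] [ 0.6422 -0.2906] tri [ 0.6413 -0.2914  0.0554] 0.0006725805222061638
mech [ 0.6413 -0.1446] [ 0.6453 -0.1438] tri [ 0.6416 -0.145   0.069 ] 0.002354755820681949
grinder [ 0.6438 -0.1436  0.018 ]
mech [0.442  0.2928] 0.1633792133666695 0.2166618652116817 [6.6847 6.704 ] y0/y70: [0.442  0.2928] [0.4338 0.3623]
bodies [ 0.4497 -0.0062] 0.16165272429341473 0.21387780155701155 [7.7858 8.0435] y0/y70: [ 0.4497 -0.0062] [0.4399 0.0631]
heads [ 0.4627 -0.2794] 0.16355738046916724 0.2180954039059899 [0.2176 0.4308] y0/y70: [ 0.4627 -0.2794] [ 0.4622 -0.2094]
```

```bash
cat >> h.py <<'E'
from scipy.spatial.transform import Rotation as Ro
def legs(W):
    "W: waypoints x,y,z [m], yaw of tool y [deg] -> shifts (mm) in tool axes for successive calls"
    s=env.get_state();p=s["position"];M=Ro.from_rotvec(s["eef_rot"]).as_matrix();yaw=np.arctan2(M[1,1],M[0,1])
    print("at",p.round(4),"yaw",round(np.degrees(yaw),1),"tilt",M[:,2].round(3),"t",round(s["t"],1),"open",round(s["opening"],3),"ff",round(s["finger_force"],1))
    for x,y,z,a in W:
        a=np.radians(a);d=np.array([x,y,z])-p
        ey=np.array([np.cos(yaw),np.sin(yaw)]);ex=np.array([-ey[1],ey[0]])
        print("->",x,y,z,":",[round(v,1) for v in (1e3*d[:2]@ex,1e3*d[:2]@ey,-1e3*d[2])],"roll",round((yaw-a+np.pi)%(2*np.pi)-np.pi,3))
        p=np.array([x,y,z]);yaw=a
E
python3 -c "
from h import *
legs([(.32,.425,.231,45),(.48,.35,.2,20),(.633,.2815,.12,5)])"
```

```text
at [0.169  0.4971 0.2313] yaw 71.2 tilt [-0.  0. -1.] t 0.7 open 0.997 ff 0.0
-> 0.32 0.425 0.231 : [np.float64(-166.1), np.float64(-19.6), np.float64(0.3)] roll 0.458
-> 0.48 0.35 0.2 : [np.float64(-166.2), np.float64(60.1), np.float64(31.0)] roll 0.436
-> 0.633 0.2815 0.12 : [np.float64(-116.7), np.float64(120.3), np.float64(80.0)] roll 0.262
```

Emit:
{"api": "drive_tool", "payload": {
  "plan": [
    [1,-166,-20,0,0.458],
    [1,-166,-20,0,0.458],
    [1,-166,-20,0,0.458],
    [1,-166,-20,0,0.458],
    [1,-166,-20,0,0.458]
  ],
  "force": 30
}}

```text
t: 1.12
position: [0.3256, 0.422, 0.2313]
eef_rot: [1.217, 2.893, 0.001]
ft_force: [-0.4, -0.4, 0.2]
opening: 0.999
finger_force: 0.0
```

Emit:
{"api": "drive_tool", "payload": {
  "plan": [
    [1,-166,60,31,0.436],
    [1,-166,60,31,0.436],
    [1,-166,60,31,0.436],
    [1,-166,60,31,0.436],
    [1,-166,60,31,0.436]
  ]
}}

```text
t: 1.53
position: [0.4838, 0.3468, 0.199]
eef_rot: [1.81, 2.566, -0.001]
ft_force: [-1.1, -0.6, -0.1]
opening: 0.998
finger_force: 0.0
```

Emit:
{"api": "drive_tool", "payload": {
  "plan": [
    [1,-117,120,80,0.262],
    [1,-117,120,80,0.262],
    [1,-117,120,80,0.262],
    [1,-117,120,80,0.262],
    [1,-117,120,80,0.262]
  ]
}}

```text
t: 1.95
position: [0.6348, 0.2781, 0.1174]
eef_rot: [-2.125, -2.314, 0.003]
ft_force: [-0.7, 0.4, 0.5]
opening: 1.004
finger_force: 0.0
```

```bash
python3 -c "
from h import *
legs([(.633,.2815,.12,5),(.633,.2815,.016,5)])
save('wrist','w0')"
```

```text
at [0.6348 0.2781 0.1174] yaw 4.9 tilt [-0.001 -0.001 -1.   ] t 1.9 open 1.004 ff 0.0
-> 0.633 0.2815 0.12 : [np.float64(3.5), np.float64(-1.5), np.float64(-2.6)] roll -0.002
-> 0.633 0.2815 0.016 : [np.float64(0.0), np.float64(0.0), np.float64(104.0)] roll 0.0
```

View pics/w0.png

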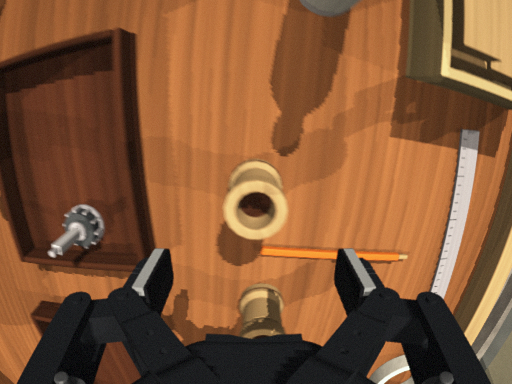

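The wrist view shows body A's rim centred at about (256,207), with the fingers clear of it. I'll cross-check against the wrist calibration.

```bash
cat >> h.py <<'E'
def wz(uv,z,s=None):
    s=s or env.get_state();c=env.camera_params("wrist");K=np.array(c["mtx"]);H=np.array(c["hand_eye"])
    v=np.array([(uv[0]-K[0,2])/K[0,0],(uv[1]-K[1,2])/K[1,1]]);r=np.linalg.norm(v)+1e-9
    d=np.r_[np.sin(r)*v/r,np.cos(r)];M=Ro.from_rotvec(s["eef_rot"]).as_matrix()
    o=M@H[:3,3]+s["position"];d=M@H[:3,:3]@d
    return o+d*(z-o[2])/d[2]
E
python3 -c "
from h import *
legs([(.633,.2815,.12,5),(.633,.2815,.016,5)])
print(wz((256,207),.07),wz((261,288),.07),wz((75,233),.026))"
```

```text
at [0.6356 0.2771 0.1162] yaw 4.8 tilt [-0.002 -0.002 -1.   ] t 2.0 open 0.999 ff 0.0
-> 0.633 0.2815 0.12 : [np.float64(4.6), np.float64(-2.2), np.float64(-3.8)] roll -0.003
-> 0.633 0.2815 0.016 : [np.float64(0.0), np.float64(0.0), np.float64(104.0)] roll 0.0
[0.63621961 0.28600268 0.07      ] [0.64598977 0.21913493 0.07      ] [0.4611306  0.22474777 0.026     ]
```

Emit:
{"api": "drive_tool", "payload": {
  "plan": [
    [1,6,-1,20,0],
    [1,6,-1,50,0],
    [1,6,-1,50,0],
    [1,6,-1,50,0]
  ]
}}

```text
t: 2.33
position: [0.6291, 0.2865, 0.0692]
eef_rot: [-2.12, -2.315, 0.005]
ft_force: [0.2, -0.2, 0.5]
opening: 0.999
finger_force: 0.0
```

```bash
python3 -c "
from h import *
legs([(.634,.284,.0165,5)])"
```

```text
at [0.6291 0.2865 0.0692] yaw 5.0 tilt [-0.004 -0.001 -1.   ] t 2.3 open 0.999 ff 0.0
-> 0.634 0.284 0.0165 : [np.float64(-2.9), np.float64(4.7), np.float64(52.7)] roll 0.001
```

Emit:
{"api": "drive_tool", "payload": {
  "plan": [
    [1,-3,4,25,0],
    [1,-3,4,52,0],
    [1,-3,4,52,0],
    [1,-3,4,52,0]
  ]
}}

```text
t: 2.67
position: [0.6345, 0.2841, 0.0191]
eef_rot: [-2.122, -2.316, 0.002]
ft_force: [0.2, 0.7, -0.2]
opening: 0.999
finger_force: 0.0
```

Emit:
{"api": "drive_tool", "payload": {
  "plan": [
    [-1,0,0,0,0],
    [-1,0,0,0,0],
    [-1,0,0,0,0],
    [-1,0,0,0,0],
    [-1,0,0,0,0]
  ]
}}

```text
t: 3.08
position: [0.636, 0.2845, 0.0203]
eef_rot: [2.122, 2.315, 0.004]
ft_force: [-1.4, 0.0, 7.3]
opening: 0.511
finger_force: 29.3
```

Emit:
{"api": "drive_tool", "payload": {
  "plan": [
    [-1,0,0,0,0],
    [-1,0,0,0,0],
    [-1,0,0,0,0],
    [-1,0,0,0,0]
  ]
}}

```text
t: 3.42
position: [0.636, 0.2844, 0.0203]
eef_rot: [2.122, 2.315, 0.004]
ft_force: [-3.1, -0.2, 8.0]
opening: 0.505
finger_force: 29.2
```

```bash
python3 -c "
from h import *
legs([(.634,.284,.09,5),(.56,.16,.10,8),(.44,.063,.10,8),(.44,.063,.0255,8)])"
```

```text
at [0.636  0.2844 0.0203] yaw 5.0 tilt [ 0.002  0.001 -1.   ] t 3.4 open 0.505 ff 29.2
-> 0.634 0.284 0.09 : [np.float64(-0.3), np.float64(-2.0), np.float64(-69.7)] roll -0.0
-> 0.56 0.16 0.1 : [np.float64(-117.1), np.float64(-84.5), np.float64(-10.0)] roll -0.052
-> 0.44 0.063 0.1 : [np.float64(-79.4), np.float64(-132.3), np.float64(-0.0)] roll 0.0
-> 0.44 0.063 0.0255 : [np.float64(0.0), np.float64(0.0), np.float64(74.5)] roll 0.0
```

Opening 0.505 implies 43 mm, and there is an 8 N upward force, so the tips sit on the foot's flare. I'll re-grip about 8 mm higher.

Emit:
{"api": "drive_tool", "payload": {
  "plan": [
    [1,0,0,0,0],
    [1,0,0,0,0],
    [1,0,0,0,0],
    [1,0,0,-5,0],
    [1,0,0,-9,0]
  ]
}}

```text
t: 3.83
position: [0.6349, 0.2839, 0.0275]
eef_rot: [-2.123, -2.316, 0.001]
ft_force: [-0.6, -0.2, -0.1]
opening: 1.002
finger_force: 0.0
```

Emit:
{"api": "drive_tool", "payload": {
  "plan": [
    [1,0,0,0,0],
    [-1,0,0,0,0],
    [-1,0,0,0,0],
    [-1,0,0,0,0],
    [-1,0,0,0,0]
  ]
}}

```text
t: 4.25
position: [0.6349, 0.284, 0.0273]
eef_rot: [-2.123, -2.316, 0.0]
ft_force: [-0.8, 0.3, 2.9]
opening: 0.518
finger_force: 30.2
```

Emit:
{"api": "drive_tool", "payload": {
  "plan": [
    [-1,0,0,0,0],
    [-1,0,0,0,0],
    [-1,0,0,0,0],
    [-1,0,0,0,0]
  ]
}}

```text
t: 4.58
position: [0.635, 0.284, 0.0274]
eef_rot: [-2.123, -2.316, 0.0]
ft_force: [-1.8, 0.3, 3.4]
opening: 0.516
finger_force: 30.4
```

```bash
python3 -c "
from h import *
legs([(.634,.284,.10,5)])
save('wrist','w1')"
```

```text
at [0.635  0.284  0.0274] yaw 5.0 tilt [-0. -0. -1.] t 4.6 open 0.516 ff 30.4
-> 0.634 0.284 0.1 : [np.float64(0.1), np.float64(-1.0), np.float64(-72.6)] roll -0.0
```

View pics/w1.png

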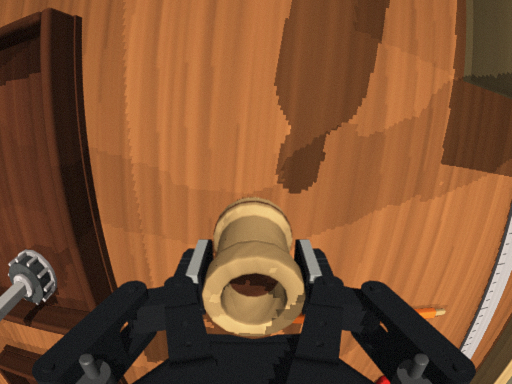

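The pads bear on the rim's flare with a gap at the waist, because the partly open pads sit about 6 mm further back than shut. I'll re-grip lower, with the TCP near 0.010.

Emit:
{"api": "drive_tool", "payload": {
  "plan": [
    [1,0,0,0,0],
    [1,0,0,0,0],
    [1,0,0,0,0],
    [1,0,0,9,0],
    [1,0,0,17,0]
  ]
}}

```text
t: 5.05
position: [0.6353, 0.2841, 0.0098]
eef_rot: [2.122, 2.316, 0.001]
ft_force: [-0.7, -0.1, -0.6]
opening: 0.998
finger_force: 0.0
```

Emit:
{"api": "drive_tool", "payload": {
  "plan": [
    [1,0,0,0,0],
    [-1,0,0,0,0],
    [-1,0,0,0,0],
    [-1,0,0,0,0],
    [-1,0,0,0,0]
  ]
}}

```text
t: 5.47
position: [0.6352, 0.284, 0.0108]
eef_rot: [2.123, 2.316, 0.001]
ft_force: [-1.5, -0.1, 4.1]
opening: 0.514
finger_force: 22.3
```

Emit:
{"api": "drive_tool", "payload": {
  "plan": [
    [-1,0,0,0,0],
    [-1,0,0,0,0],
    [-1,0,0,0,0],
    [-1,0,0,0,0]
  ]
}}

```text
t: 5.8
position: [0.6352, 0.284, 0.011]
eef_rot: [2.123, 2.316, 0.001]
ft_force: [-2.0, -0.7, 5.1]
opening: 0.511
finger_force: 23.5
```

```bash
python3 -c "
from h import *
legs([(.634,.284,.09,5),(.56,.16,.10,8),(.44,.063,.10,8),(.44,.063,.02,8)])"
```

```text
at [0.6352 0.284  0.011 ] yaw 5.0 tilt [ 0.001  0.    -1.   ] t 5.8 open 0.511 ff 23.5
-> 0.634 0.284 0.09 : [np.float64(0.1), np.float64(-1.2), np.float64(-79.0)] roll -0.0
-> 0.56 0.16 0.1 : [np.float64(-117.1), np.float64(-84.5), np.float64(-10.0)] roll -0.052
-> 0.44 0.063 0.1 : [np.float64(-79.4), np.float64(-132.3), np.float64(-0.0)] roll 0.0
-> 0.44 0.063 0.02 : [np.float64(0.0), np.float64(0.0), np.float64(80.0)] roll 0.0
```

The opening is smallest (0.505) and the force fullest at TCP 0.020, so that height was the clean waist grip (the opening scale is non-linear). I'll go back there and lift.

Emit:
{"api": "drive_tool", "payload": {
  "plan": [
    [1,0,0,0,0],
    [1,0,0,0,0],
    [1,0,0,0,0],
    [1,0,0,-4,0],
    [1,0,0,-8,0]
  ]
}}

```text
t: 6.22
position: [0.6348, 0.2839, 0.0182]
eef_rot: [-2.123, -2.316, 0.001]
ft_force: [0.3, 1.1, 0.2]
opening: 1.001
finger_force: 0.0
```

Emit:
{"api": "drive_tool", "payload": {
  "plan": [
    [1,0,0,0,0],
    [-1,0,0,0,0],
    [-1,0,0,0,0],
    [-1,0,0,0,0],
    [-1,0,0,0,0]
  ]
}}

```text
t: 6.63
position: [0.6352, 0.284, 0.0184]
eef_rot: [2.123, 2.316, 0.0]
ft_force: [-0.1, 0.1, 3.1]
opening: 0.501
finger_force: 30.0
```

Emit:
{"api": "drive_tool", "payload": {
  "plan": [
    [-1,0,0,0,0],
    [-1,0,0,0,0],
    [-1,0,0,0,0],
    [-1,0,0,0,0]
  ]
}}

```text
t: 6.97
position: [0.6351, 0.284, 0.0185]
eef_rot: [2.123, 2.316, 0.0]
ft_force: [-0.7, -0.7, 3.5]
opening: 0.503
finger_force: 29.9
```

Emit:
{"api": "drive_tool", "payload": {
  "plan": [
    [-1,0,0,-10,0],
    [-1,0,0,-30,0],
    [-1,0,0,-55,0],
    [-1,0,0,-80,0],
    [-1,0,0,-80,0]
  ]
}}

```text
t: 7.38
position: [0.6377, 0.2849, 0.1042]
eef_rot: [2.12, 2.313, 0.01]
ft_force: [1.4, 0.0, 0.5]
opening: 0.501
finger_force: 30.7
```

```bash
python3 -c "
from h import *
legs([(.56,.16,.10,8),(.44,.063,.10,8),(.44,.063,.03,8)])
s=save('side','s1');w=save('wrist','w2');cv2.imwrite('pics/sw.png',cv2.resize(np.hstack([s,w]),(800,300))[:,:,::-1])"
```

```text
at [0.6377 0.2849 0.1042] yaw 5.0 tilt [ 0.007  0.002 -1.   ] t 7.4 open 0.501 ff 30.7
-> 0.56 0.16 0.1 : [np.float64(-117.7), np.float64(-88.3), np.float64(4.2)] roll -0.053
-> 0.44 0.063 0.1 : [np.float64(-79.4), np.float64(-132.3), np.float64(-0.0)] roll 0.0
-> 0.44 0.063 0.03 : [np.float64(0.0), np.float64(0.0), np.float64(70.0)] roll 0.0
```

View pics/sw.png

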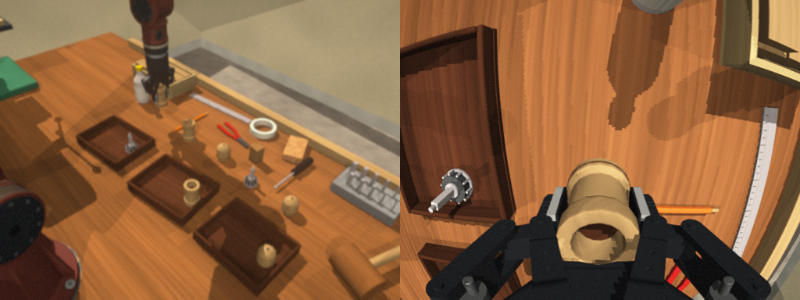

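Body A is held straight on its waist. Now to the bodies tray.

Emit:
{"api": "drive_tool", "payload": {
  "plan": [
    [-1,-30,-22,-16,-0.05],
    [-1,-60,-44,-16,-0.05],
    [-1,-90,-66,-16,-0.05],
    [-1,-118,-87,-16,-0.05],
    [-1,-118,-87,-16,-0.05]
  ]
}}

```text
t: 7.9
position: [0.5533, 0.1544, 0.1127]
eef_rot: [-2.065, -2.363, 0.01]
ft_force: [0.4, 0.5, -1.1]
opening: 0.502
finger_force: 30.8
```

Emit:
{"api": "drive_tool", "payload": {
  "plan": [
    [-1,-20,-33,0,0],
    [-1,-40,-66,0,0],
    [-1,-60,-99,0,0],
    [-1,-79,-132,0,0],
    [-1,-79,-132,0,0]
  ]
}}

```text
t: 8.32
position: [0.4306, 0.0603, 0.1125]
eef_rot: [-2.062, -2.362, 0.01]
ft_force: [-0.0, 1.5, -1.7]
opening: 0.502
finger_force: 31.0
```

Emit:
{"api": "drive_tool", "payload": {
  "plan": [
    [-1,0,0,20,0],
    [-1,0,0,40,0],
    [-1,0,0,60,0],
    [-1,0,0,70,0],
    [-1,0,0,70,0]
  ]
}}

```text
t: 8.73
position: [0.4361, 0.0626, 0.0419]
eef_rot: [-2.062, -2.365, 0.005]
ft_force: [-0.7, -0.4, -0.3]
opening: 0.499
finger_force: 31.0
```

```bash
python3 -c "
from h import *
legs([(.44,.063,.0268,8)])
s=save('side','s2');w=save('wrist','w3');cv2.imwrite('pics/sw2.png',cv2.resize(np.hstack([s,w]),(800,300))[:,:,::-1])"
```

```text
at [0.4361 0.0626 0.0419] yaw 7.8 tilt [-0.005  0.    -1.   ] t 8.7 open 0.499 ff 31.0
-> 0.44 0.063 0.0268 : [np.float64(-0.2), np.float64(3.9), np.float64(15.1)] roll -0.003
```

View pics/sw2.png

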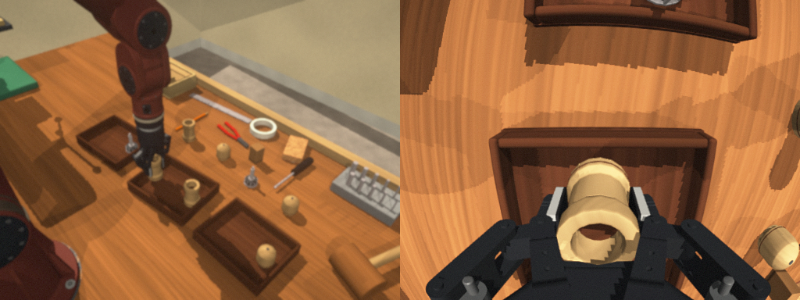

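Body A is over its spot inside the bodies tray, centred between the walls. I'll lower it slowly.

Emit:
{"api": "drive_tool", "payload": {
  "plan": [
    [-1,0,4,5,0],
    [-1,0,4,10,0],
    [-1,0,4,13,0],
    [-1,0,4,13,0],
    [-1,0,4,13,0]
  ]
}}

```text
t: 9.25
position: [0.4424, 0.0631, 0.0312]
eef_rot: [-2.064, -2.368, 0.0]
ft_force: [-0.5, 0.6, -1.4]
opening: 0.503
finger_force: 31.0
```

Emit:
{"api": "drive_tool", "payload": {
  "plan": [
    [-1,0,0,1,0],
    [-1,0,0,1,0],
    [-1,0,0,1,0]
  ]
}}

```text
t: 9.5
position: [0.4427, 0.0631, 0.0304]
eef_rot: [2.064, 2.368, 0.0]
ft_force: [0.5, -0.2, -1.0]
opening: 0.5
finger_force: 31.0
```

Still about 4 mm to go.

Emit:
{"api": "drive_tool", "payload": {
  "plan": [
    [-1,0,0,1,0],
    [-1,0,0,2,0],
    [-1,0,0,3,0],
    [-1,0,0,3,0]
  ]
}}

```text
t: 9.83
position: [0.4425, 0.0631, 0.0271]
eef_rot: [-2.064, -2.368, 0.0]
ft_force: [-0.6, -0.2, -1.6]
opening: 0.504
finger_force: 31.0
```

Emit:
{"api": "drive_tool", "payload": {
  "plan": [
    [-1,0,0,1,0],
    [-1,0,0,1,0],
    [-1,0,0,1,0]
  ]
}}

```text
t: 10.08
position: [0.4428, 0.0631, 0.0264]
eef_rot: [2.064, 2.368, 0.0]
ft_force: [-0.8, 0.0, 3.0]
opening: 0.505
finger_force: 30.7
```

Contact at 3 N: release and retreat.

Emit:
{"api": "drive_tool", "payload": {
  "plan": [
    [0.2,0,0,0,0],
    [0.5,0,0,0,0],
    [1,0,0,0,0],
    [1,0,0,0,0],
    [1,0,0,0,0]
  ]
}}

```text
t: 10.5
position: [0.4426, 0.0631, 0.0263]
eef_rot: [-2.064, -2.368, 0.0]
ft_force: [1.0, -0.3, -0.1]
opening: 1.001
finger_force: 0.0
```

Emit:
{"api": "drive_tool", "payload": {
  "plan": [
    [1,0,0,-20,0],
    [1,0,0,-50,0],
    [1,0,0,-90,0],
    [1,0,0,-110,0],
    [1,0,0,-110,0]
  ]
}}

```text
t: 10.92
position: [0.4454, 0.0631, 0.1405]
eef_rot: [2.061, 2.364, 0.007]
ft_force: [0.8, -0.4, 0.8]
opening: 1.002
finger_force: 0.0
```

```bash
python3 -c "
from h import *
legs([(.53,.10,.135,5),(.651,.151,.12,5),(.651,.151,.0185,5)])
s=save('side','s3');w=save('wrist','w4');cv2.imwrite('pics/sw3.png',cv2.resize(np.hstack([s,w]),(800,300))[:,:,::-1])"
```

```text
at [0.4454 0.0631 0.1405] yaw 7.9 tilt [ 0.007 -0.    -1.   ] t 10.9 open 1.002 ff 0.0
-> 0.53 0.1 0.135 : [np.float64(25.0), np.float64(88.8), np.float64(5.5)] roll 0.05
-> 0.651 0.151 0.12 : [np.float64(40.3), np.float64(125.0), np.float64(15.0)] roll 0.0
-> 0.651 0.151 0.0185 : [np.float64(0.0), np.float64(0.0), np.float64(101.5)] roll 0.0
```

View pics/sw3.png

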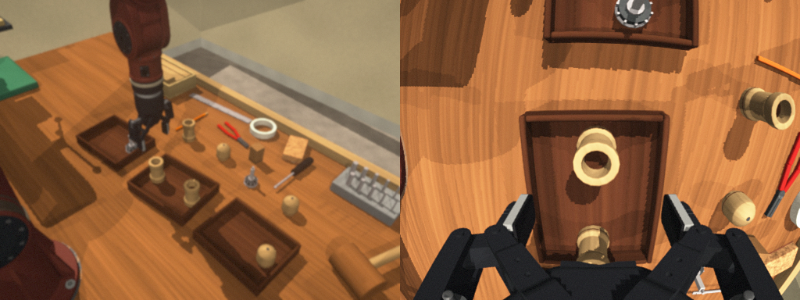

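Body A stands upright in its tray. Next, body B.

Emit:
{"api": "drive_tool", "payload": {
  "plan": [
    [1,25,87,5,0.05],
    [1,25,87,5,0.05],
    [1,25,87,5,0.05],
    [1,25,87,5,0.05]
  ]
}}

```text
t: 11.35
position: [0.5264, 0.1006, 0.1292]
eef_rot: [-2.121, -2.316, 0.002]
ft_force: [-0.6, -0.4, 0.2]
opening: 0.996
finger_force: 0.0
```

Emit:
{"api": "drive_tool", "payload": {
  "plan": [
    [1,12,36,5,0],
    [1,24,72,10,0],
    [1,36,108,15,0],
    [1,40,125,15,0],
    [1,40,125,15,0]
  ]
}}

```text
t: 11.77
position: [0.6476, 0.1511, 0.114]
eef_rot: [-2.121, -2.316, 0.002]
ft_force: [-0.3, -0.9, 0.3]
opening: 0.997
finger_force: 0.0
```

Emit:
{"api": "drive_tool", "payload": {
  "plan": [
    [1,0,0,10,0],
    [1,0,0,20,0],
    [1,0,0,20,0],
    [1,0,0,20,0],
    [1,0,0,20,0]
  ]
}}

```text
t: 12.18
position: [0.6457, 0.1501, 0.0964]
eef_rot: [-2.123, -2.315, 0.001]
ft_force: [-0.5, -0.2, 0.0]
opening: 0.998
finger_force: 0.0
```

```bash
python3 -c "
from h import *
legs([(.651,.151,.0185,5)])
env.grab_frame('wrist');s=env.get_state()
for r in env.cut_out('wrist','body_b_center'):
    v=np.argwhere(r['mask']);print(r['p'],r['uv'],wz(r['uv'],.045,s),v.min(0),v.max(0))"
```

```text
at [0.6457 0.1501 0.0964] yaw 5.0 tilt [-0.001 -0.    -1.   ] t 12.2 open 0.998 ff 0.0
-> 0.651 0.151 0.0185 : [np.float64(0.4), np.float64(5.4), np.float64(77.9)] roll -0.001
0.72 [260.7, 215.4] [0.65094758 0.15109433 0.045     ] [169 229] [258 299]
0.53 [67.1, 63.9] [0.50042717 0.25430915 0.045     ] [0 0] [152 132]
```

Emit:
{"api": "drive_tool", "payload": {
  "plan": [
    [1,0,5,20,0],
    [1,0,5,45,0],
    [1,0,5,70,0],
    [1,0,5,77,0],
    [1,0,5,77,0]
  ]
}}

```text
t: 12.7
position: [0.6498, 0.1507, 0.0176]
eef_rot: [-2.121, -2.314, 0.004]
ft_force: [0.3, 0.7, -0.4]
opening: 1.001
finger_force: 0.0
```

Emit:
{"api": "drive_tool", "payload": {
  "plan": [
    [1,0,0,0,0],
    [1,0,0,0,0],
    [-1,0,0,0,0],
    [-1,0,0,0,0],
    [-1,0,0,0,0]
  ]
}}

```text
t: 13.12
position: [0.652, 0.151, 0.0203]
eef_rot: [2.122, 2.315, 0.002]
ft_force: [-0.4, -0.2, 0.5]
opening: 0.604
finger_force: 0.0
```

Emit:
{"api": "drive_tool", "payload": {
  "plan": [
    [-1,0,0,0,0],
    [-1,0,0,0,0],
    [-1,0,0,0,0],
    [-1,0,0,0,0],
    [-1,0,0,0,0]
  ]
}}

```text
t: 13.53
position: [0.6519, 0.151, 0.0202]
eef_rot: [2.122, 2.315, 0.001]
ft_force: [-0.5, -0.3, 5.4]
opening: 0.507
finger_force: 29.6
```

```bash
python3 -c "
from h import *
legs([(.651,.151,.125,5),(.55,.07,.125,8),(.45,-.0065,.125,8),(.45,-.0065,.045,8)])"
```

```text
at [0.6519 0.151  0.0202] yaw 5.0 tilt [ 0.001  0.    -1.   ] t 13.5 open 0.507 ff 29.6
-> 0.651 0.151 0.125 : [np.float64(0.1), np.float64(-0.9), np.float64(-104.8)] roll -0.0
-> 0.55 0.07 0.125 : [np.float64(-71.9), np.float64(-107.7), np.float64(-0.0)] roll -0.052
-> 0.45 -0.0065 0.125 : [np.float64(-61.8), np.float64(-109.7), np.float64(-0.0)] roll 0.0
-> 0.45 -0.0065 0.045 : [np.float64(0.0), np.float64(0.0), np.float64(80.0)] roll 0.0
```

Emit:
{"api": "drive_tool", "payload": {
  "plan": [
    [-1,0,-1,-10,0],
    [-1,0,-1,-40,0],
    [-1,0,-1,-75,0],
    [-1,0,-1,-105,0],
    [-1,0,-1,-105,0]
  ]
}}

```text
t: 13.95
position: [0.6539, 0.1513, 0.1317]
eef_rot: [2.118, 2.311, 0.012]
ft_force: [1.2, -0.6, -0.2]
opening: 0.507
finger_force: 30.7
```

Emit:
{"api": "drive_tool", "payload": {
  "plan": [
    [-1,-18,-27,0,-0.05],
    [-1,-36,-54,0,-0.05],
    [-1,-54,-81,0,-0.05],
    [-1,-72,-108,0,-0.05],
    [-1,-72,-108,0,-0.05]
  ]
}}

```text
t: 14.37
position: [0.5435, 0.0673, 0.1241]
eef_rot: [-2.064, -2.364, 0.007]
ft_force: [0.6, 0.7, -1.4]
opening: 0.507
finger_force: 30.8
```

Emit:
{"api": "drive_tool", "payload": {
  "plan": [
    [-1,-16,-27,0,0],
    [-1,-32,-54,0,0],
    [-1,-48,-81,0,0],
    [-1,-62,-110,0,0],
    [-1,-62,-110,0,0]
  ]
}}

```text
t: 14.78
position: [0.4434, -0.0082, 0.1242]
eef_rot: [-2.064, -2.364, 0.005]
ft_force: [0.3, 0.8, -1.2]
opening: 0.504
finger_force: 31.0
```

Emit:
{"api": "drive_tool", "payload": {
  "plan": [
    [-1,0,0,20,0],
    [-1,0,0,50,0],
    [-1,0,0,75,0],
    [-1,0,0,75,0],
    [-1,0,0,75,0]
  ]
}}

```text
t: 15.2
position: [0.4477, -0.0065, 0.0492]
eef_rot: [-2.063, -2.367, 0.002]
ft_force: [0.7, -0.3, -0.9]
opening: 0.503
finger_force: 31.0
```

```bash
python3 -c "
from h import *
legs([(.45,-.0065,.0285,8)])
s=save('side','s4');w=save('wrist','w5');cv2.imwrite('pics/sw4.png',cv2.resize(np.hstack([s,w]),(800,300))[:,:,::-1])"
```

```text
at [ 0.4477 -0.0065  0.0492] yaw 7.9 tilt [-0.002  0.    -1.   ] t 15.2 open 0.503 ff 31.0
-> 0.45 -0.0065 0.0285 : [np.float64(-0.3), np.float64(2.2), np.float64(20.7)] roll -0.003
```

Emit:
{"api": "drive_tool", "payload": {
  "plan": [
    [-1,0,1,7,0],
    [-1,0,1,14,0],
    [-1,0,1,18,0],
    [-1,0,1,18,0],
    [-1,0,1,18,0]
  ]
}}

```text
t: 15.72
position: [0.4493, -0.0065, 0.0311]
eef_rot: [-2.064, -2.368, 0.0]
ft_force: [1.1, 0.3, -0.3]
opening: 0.506
finger_force: 31.0
```

Emit:
{"api": "drive_tool", "payload": {
  "plan": [
    [-1,0,0,1,0],
    [-1,0,0,2,0],
    [-1,0,0,3,0],
    [-1,0,0,3,0]
  ]
}}

```text
t: 16.05
position: [0.4497, -0.0066, 0.0283]
eef_rot: [2.064, 2.368, 0.0]
ft_force: [1.1, 0.6, -0.4]
opening: 0.505
finger_force: 31.0
```

Emit:
{"api": "drive_tool", "payload": {
  "plan": [
    [-1,0,0,0.5,0],
    [-1,0,0,1,0],
    [-1,0,0,1,0]
  ]
}}

```text
t: 16.3
position: [0.4502, -0.0067, 0.028]
eef_rot: [2.063, 2.367, 0.001]
ft_force: [-2.0, 0.2, 12.0]
opening: 0.506
finger_force: 30.6
```

Emit:
{"api": "drive_tool", "payload": {
  "plan": [
    [0.2,0,0,0,0],
    [0.5,0,0,0,0],
    [1,0,0,0,0],
    [1,0,0,0,0],
    [1,0,0,0,0]
  ]
}}

```text
t: 16.72
position: [0.4494, -0.0066, 0.0272]
eef_rot: [-2.064, -2.368, 0.0]
ft_force: [0.3, -0.3, -0.3]
opening: 0.999
finger_force: 0.0
```

Emit:
{"api": "drive_tool", "payload": {
  "plan": [
    [1,0,0,-20,0],
    [1,0,0,-50,0],
    [1,0,0,-90,0],
    [1,0,0,-105,0],
    [1,0,0,-105,0]
  ]
}}

```text
t: 17.13
position: [0.4521, -0.007, 0.1359]
eef_rot: [2.061, 2.364, 0.005]
ft_force: [1.1, 0.1, 0.4]
opening: 1.002
finger_force: 0.0
```

```bash
python3 -c "
from h import *
legs([(.56,-.005,.13,0),(.667,-.003,.10,0)])"
```

```text
at [ 0.4521 -0.007   0.1359] yaw 7.9 tilt [ 0.006 -0.001 -1.   ] t 17.1 open 1.002 ff 0.0
-> 0.56 -0.005 0.13 : [np.float64(-12.8), np.float64(107.2), np.float64(5.9)] roll 0.137
-> 0.667 -0.003 0.1 : [np.float64(2.0), np.float64(107.0), np.float64(30.0)] roll 0.0
```

Emit:
{"api": "drive_tool", "payload": {
  "plan": [
    [1,-13,107,6,0.137],
    [1,-13,107,6,0.137],
    [1,-13,107,6,0.137],
    [1,-13,107,6,0.137]
  ]
}}

```text
t: 17.47
position: [0.5616, -0.005, 0.1251]
eef_rot: [2.22, 2.22, 0.002]
ft_force: [-1.5, -1.5, 0.3]
opening: 0.996
finger_force: 0.0
```

Emit:
{"api": "drive_tool", "payload": {
  "plan": [
    [1,2,35,10,0],
    [1,2,70,20,0],
    [1,2,107,30,0],
    [1,2,107,30,0],
    [1,2,107,30,0]
  ]
}}

```text
t: 17.88
position: [0.6639, -0.0028, 0.0932]
eef_rot: [-2.219, -2.219, 0.004]
ft_force: [-1.0, 0.3, -0.0]
opening: 0.999
finger_force: 0.0
```

```bash
python3 -c "
from h import *
legs([(.667,-.003,.005,0)])
env.grab_frame('wrist');s=env.get_state()
for r in env.cut_out('wrist','head_b_center'):
    v=np.argwhere(r['mask']);print(r['p'],r['uv'],wz(r['uv'],.03,s),v.min(0),v.max(0))"
```

```text
at [ 0.6639 -0.0028  0.0932] yaw 0.0 tilt [-0.004  0.    -1.   ] t 17.9 open 0.999 ff 0.0
-> 0.667 -0.003 0.005 : [np.float64(-0.2), np.float64(3.1), np.float64(88.2)] roll 0.0
0.57 [259.2, 207.2] [ 0.66695964 -0.00082697  0.03      ] [173 229] [241 291]
```

Emit:
{"api": "drive_tool", "payload": {
  "plan": [
    [1,1,3,25,0],
    [1,1,3,50,0],
    [1,1,3,75,0],
    [1,1,3,80,0],
    [1,1,3,80,0]
  ]
}}

```text
t: 18.4
position: [0.6651, -0.0017, 0.0155]
eef_rot: [-2.22, -2.219, 0.003]
ft_force: [0.8, -0.0, 0.2]
opening: 1.002
finger_force: 0.0
```

Emit:
{"api": "drive_tool", "payload": {
  "plan": [
    [1,0,0,0,0],
    [1,0,0,0,0]
  ]
}}

```text
t: 18.57
position: [0.6684, -0.002, 0.0185]
eef_rot: [2.22, 2.22, 0.003]
ft_force: [-0.0, -0.6, -0.3]
opening: 0.997
finger_force: 0.0
```

Emit:
{"api": "drive_tool", "payload": {
  "plan": [
    [1,0,0,7,0],
    [1,0,0,13,0],
    [1,0,0,13,0],
    [-1,0,0,13,0],
    [-1,0,0,13,0]
  ]
}}

```text
t: 18.98
position: [0.6673, -0.0019, 0.0033]
eef_rot: [-2.221, -2.221, 0.0]
ft_force: [0.8, -0.1, 0.6]
opening: 0.752
finger_force: 0.0
```

Emit:
{"api": "drive_tool", "payload": {
  "plan": [
    [-1,0,0,0,0],
    [-1,0,0,0,0],
    [-1,0,0,0,0],
    [-1,0,0,0,0],
    [-1,0,0,0,0]
  ]
}}

```text
t: 19.4
position: [0.6676, -0.0019, 0.0037]
eef_rot: [2.221, 2.221, 0.001]
ft_force: [-0.4, -0.0, 3.6]
opening: 0.529
finger_force: 31.0
```

```bash
python3 -c "
from h import *
legs([(.667,-.002,.125,0),(.57,-.10,.125,0),(.4625,-.2094,.125,0),(.4625,-.2094,.04,0)])"
```

```text
at [ 0.6676 -0.0019  0.0037] yaw -0.0 tilt [ 0.001 -0.    -1.   ] t 19.4 open 0.529 ff 31.0
-> 0.667 -0.002 0.125 : [np.float64(-0.1), np.float64(-0.6), np.float64(-121.3)] roll -0.0
-> 0.57 -0.1 0.125 : [np.float64(-98.0), np.float64(-97.0), np.float64(-0.0)] roll 0.0
-> 0.4625 -0.2094 0.125 : [np.float64(-109.4), np.float64(-107.5), np.float64(-0.0)] roll 0.0
-> 0.4625 -0.2094 0.04 : [np.float64(0.0), np.float64(0.0), np.float64(85.0)] roll 0.0
```

Emit:
{"api": "drive_tool", "payload": {
  "plan": [
    [-1,0,0,-10,0],
    [-1,0,0,-45,0],
    [-1,0,0,-80,0],
    [-1,0,0,-121,0],
    [-1,0,0,-121,0]
  ]
}}

```text
t: 19.82
position: [0.6716, -0.0023, 0.1333]
eef_rot: [2.215, 2.215, 0.011]
ft_force: [1.3, 0.2, 0.1]
opening: 0.529
finger_force: 31.0
```

Emit:
{"api": "drive_tool", "payload": {
  "plan": [
    [-1,-25,-25,0,0],
    [-1,-50,-50,0,0],
    [-1,-75,-75,0,0],
    [-1,-98,-97,0,0],
    [-1,-98,-97,0,0]
  ]
}}

```text
t: 20.23
position: [0.5666, -0.103, 0.1246]
eef_rot: [-2.224, -2.217, 0.004]
ft_force: [1.7, -0.2, -0.6]
opening: 0.528
finger_force: 31.1
```

Emit:
{"api": "drive_tool", "payload": {
  "plan": [
    [-1,-27,-27,0,0],
    [-1,-55,-54,0,0],
    [-1,-82,-81,0,0],
    [-1,-109,-107,0,0],
    [-1,-109,-107,0,0]
  ]
}}

```text
t: 20.65
position: [0.4597, -0.2123, 0.1246]
eef_rot: [-2.226, -2.216, 0.003]
ft_force: [1.3, -0.4, -0.4]
opening: 0.527
finger_force: 31.2
```

Emit:
{"api": "drive_tool", "payload": {
  "plan": [
    [-1,0,0,25,0],
    [-1,0,0,55,0],
    [-1,0,0,85,0],
    [-1,0,0,85,0],
    [-1,0,0,85,0]
  ]
}}

```text
t: 21.07
position: [0.4626, -0.2081, 0.0389]
eef_rot: [-2.219, -2.22, 0.001]
ft_force: [0.3, -0.5, 0.3]
opening: 0.528
finger_force: 31.2
```

```bash
python3 -c "
from h import *
legs([(.4625,-.2094,.0117,0)])"
```

```text
at [ 0.4626 -0.2081  0.0389] yaw 0.0 tilt [-0.002  0.002 -1.   ] t 21.1 open 0.528 ff 31.2
-> 0.4625 -0.2094 0.0117 : [np.float64(-1.3), np.float64(-0.1), np.float64(27.2)] roll 0.0
```

Emit:
{"api": "drive_tool", "payload": {
  "plan": [
    [-1,0,0,9,0],
    [-1,0,0,18,0],
    [-1,0,0,24,0],
    [-1,0,0,24,0],
    [-1,0,0,24,0]
  ]
}}

```text
t: 21.48
position: [0.4633, -0.2088, 0.0153]
eef_rot: [-2.221, -2.221, 0.0]
ft_force: [-0.6, 0.2, 0.0]
opening: 0.526
finger_force: 31.2
```

Emit:
{"api": "drive_tool", "payload": {
  "plan": [
    [-1,0,0,1,0],
    [-1,0,0,2,0],
    [-1,0,0,2.5,0],
    [-1,0,0,2.5,0]
  ]
}}

```text
t: 21.82
position: [0.4634, -0.2089, 0.0129]
eef_rot: [2.221, 2.221, 0.0]
ft_force: [-0.5, 0.9, -0.4]
opening: 0.53
finger_force: 31.2
```

Emit:
{"api": "drive_tool", "payload": {
  "plan": [
    [-1,0,0,0.5,0],
    [-1,0,0,1,0],
    [-1,0,0,1,0],
    [-1,0,0,1,0]
  ]
}}

```text
t: 22.15
position: [0.4633, -0.2088, 0.0118]
eef_rot: [-2.221, -2.221, 0.0]
ft_force: [-0.1, 0.2, -1.1]
opening: 0.528
finger_force: 31.2
```

Emit:
{"api": "drive_tool", "payload": {
  "plan": [
    [-1,0,0,0.5,0],
    [-1,0,0,1,0],
    [-1,0,0,1,0]
  ]
}}

```text
t: 22.4
position: [0.4634, -0.2089, 0.0116]
eef_rot: [2.221, 2.221, -0.0]
ft_force: [-3.3, 1.1, 12.4]
opening: 0.532
finger_force: 32.2
```

Emit:
{"api": "drive_tool", "payload": {
  "plan": [
    [0.3,0,0,0,0],
    [0.6,0,0,0,0],
    [1,0,0,0,0],
    [1,0,0,0,0],
    [1,0,0,0,0]
  ]
}}

```text
t: 22.82
position: [0.4633, -0.2088, 0.0107]
eef_rot: [-2.221, -2.221, 0.0]
ft_force: [0.4, -0.3, -0.4]
opening: 1.001
finger_force: 0.0
```

Emit:
{"api": "drive_tool", "payload": {
  "plan": [
    [1,0,0,-20,0],
    [1,0,0,-50,0],
    [1,0,0,-90,0],
    [1,0,0,-120,0],
    [1,0,0,-120,0]
  ]
}}

```text
t: 23.23
position: [0.4663, -0.2107, 0.1364]
eef_rot: [2.215, 2.216, 0.003]
ft_force: [0.7, -0.2, 0.2]
opening: 0.999
finger_force: 0.0
```

Emit:
{"api": "drive_tool", "payload": {
  "plan": [
    [1,-40,30,0,0],
    [1,-60,65,0,0],
    [1,-70,100,0,0],
    [1,-82,130,0,0],
    [1,-82,150,0,0]
  ]
}}

```text
t: 23.65
position: [0.6157, -0.2931, 0.1299]
eef_rot: [2.222, 2.219, 0.0]
ft_force: [-1.2, 0.0, 0.5]
opening: 1.0
finger_force: 0.0
```

Emit:
{"api": "drive_tool", "payload": {
  "plan": [
    [1,0,29,10,0],
    [1,0,29,30,0],
    [1,0,29,30,0],
    [1,0,29,30,0]
  ]
}}

```text
t: 23.98
position: [0.6409, -0.29, 0.099]
eef_rot: [-2.218, -2.219, 0.002]
ft_force: [0.2, 0.8, 0.3]
opening: 1.004
finger_force: 0.0
```

```bash
python3 -c "
from h import *
legs([(.6415,-.2915,.005,0)])
env.grab_frame('wrist');s=env.get_state()
for r in env.cut_out('wrist','head_b_center'):
    v=np.argwhere(r['mask']);print(r['p'],r['uv'],wz(r['uv'],.03,s),v.min(0),v.max(0))"
```

```text
at [ 0.6409 -0.29    0.099 ] yaw 0.0 tilt [-0.004  0.002 -1.   ] t 24.0 open 1.004 ff 0.0
-> 0.6415 -0.2915 0.005 : [np.float64(-1.5), np.float64(0.6), np.float64(94.0)] roll 0.0
0.93 [37.1, 114.8] [ 0.45533624 -0.20880801  0.03      ] [88 11] [143  72]
```

Emit:
{"api": "drive_tool", "payload": {
  "plan": [
    [1,-1,0,25,0],
    [1,-1,0,50,0],
    [1,-1,0,75,0],
    [1,-1,0,82,0],
    [1,-1,0,82,0]
  ]
}}

```text
t: 24.5
position: [0.6408, -0.2914, 0.0179]
eef_rot: [-2.22, -2.219, 0.001]
ft_force: [0.1, -1.2, 0.2]
opening: 0.998
finger_force: 0.0
```

Emit:
{"api": "drive_tool", "payload": {
  "plan": [
    [1,0,0,0,0],
    [1,0,0,0,0]
  ]
}}

```text
t: 24.67
position: [0.6434, -0.2926, 0.0212]
eef_rot: [2.22, 2.219, 0.001]
ft_force: [0.4, -0.7, -0.2]
opening: 1.002
finger_force: 0.0
```

Emit:
{"api": "drive_tool", "payload": {
  "plan": [
    [1,0,-1,8,0],
    [1,0,-1,16,0],
    [1,0,-1,16,0],
    [-1,0,-1,16,0],
    [-1,0,-1,16,0]
  ]
}}

```text
t: 25.08
position: [0.6413, -0.2918, 0.0028]
eef_rot: [-2.221, -2.221, 0.0]
ft_force: [1.2, 0.1, 0.7]
opening: 0.753
finger_force: 0.0
```

Emit:
{"api": "drive_tool", "payload": {
  "plan": [
    [-1,0,0,0,0],
    [-1,0,0,0,0],
    [-1,0,0,0,0],
    [-1,0,0,0,0],
    [-1,0,0,0,0]
  ]
}}

```text
t: 25.5
position: [0.6417, -0.292, 0.0033]
eef_rot: [2.221, 2.221, 0.0]
ft_force: [0.1, 0.1, 3.4]
opening: 0.529
finger_force: 31.0
```

```bash
python3 -c "
from h import *
legs([(.642,-.292,.125,0),(.55,-.287,.125,0),(.4625,-.281,.125,0),(.4625,-.281,.04,0)])"
```

```text
at [ 0.6417 -0.292   0.0033] yaw 0.0 tilt [ 0.001 -0.    -1.   ] t 25.5 open 0.529 ff 31.0
-> 0.642 -0.292 0.125 : [np.float64(0.0), np.float64(0.3), np.float64(-121.7)] roll 0.0
-> 0.55 -0.287 0.125 : [np.float64(5.0), np.float64(-92.0), np.float64(-0.0)] roll 0.0
-> 0.4625 -0.281 0.125 : [np.float64(6.0), np.float64(-87.5), np.float64(-0.0)] roll 0.0
-> 0.4625 -0.281 0.04 : [np.float64(0.0), np.float64(0.0), np.float64(85.0)] roll 0.0
```

Emit:
{"api": "drive_tool", "payload": {
  "plan": [
    [-1,0,0,-10,0],
    [-1,0,0,-45,0],
    [-1,0,0,-80,0],
    [-1,0,0,-120,0],
    [-1,0,0,-120,0]
  ]
}}

```text
t: 25.92
position: [0.645, -0.2939, 0.1321]
eef_rot: [2.213, 2.214, 0.005]
ft_force: [0.9, -1.1, -0.2]
opening: 0.522
finger_force: 31.1
```

Emit:
{"api": "drive_tool", "payload": {
  "plan": [
    [-1,2,-36,0,0],
    [-1,4,-72,0,0],
    [-1,7,-108,0,0],
    [-1,9,-144,0,0],
    [-1,11,-179,0,0]
  ]
}}

```text
t: 26.33
position: [0.4604, -0.2803, 0.1231]
eef_rot: [2.221, 2.222, -0.0]
ft_force: [-0.3, 0.0, 0.1]
opening: 0.525
finger_force: 31.2
```

Emit:
{"api": "drive_tool", "payload": {
  "plan": [
    [-1,0,0,0,0],
    [-1,0,0,25,0],
    [-1,0,0,55,0],
    [-1,0,0,85,0],
    [-1,0,0,85,0]
  ]
}}

```text
t: 26.75
position: [0.4595, -0.2787, 0.0338]
eef_rot: [-2.217, -2.216, 0.001]
ft_force: [-2.1, 1.2, -1.3]
opening: 0.527
finger_force: 31.2
```

Emit:
{"api": "drive_tool", "payload": {
  "plan": [
    [-1,0,0,0,0]
  ]
}}

```text
t: 26.83
position: [0.4614, -0.2801, 0.0374]
eef_rot: [-2.219, -2.219, 0.0]
ft_force: [0.2, -0.1, 0.6]
opening: 0.524
finger_force: 31.2
```

Emit:
{"api": "drive_tool", "payload": {
  "plan": [
    [-1,0,0,9,0],
    [-1,0,0,18,0],
    [-1,0,0,24,0],
    [-1,0,0,24,0],
    [-1,0,0,24,0]
  ]
}}

```text
t: 27.25
position: [0.4623, -0.2808, 0.0138]
eef_rot: [-2.221, -2.221, 0.0]
ft_force: [1.3, 0.4, -0.2]
opening: 0.526
finger_force: 31.2
```

Emit:
{"api": "drive_tool", "payload": {
  "plan": [
    [-1,0,0,1,0],
    [-1,0,0,2,0],
    [-1,0,0,2,0],
    [-1,0,0,2,0]
  ]
}}

```text
t: 27.58
position: [0.4624, -0.2809, 0.012]
eef_rot: [2.221, 2.221, 0.0]
ft_force: [-1.1, -0.2, -1.1]
opening: 0.525
finger_force: 31.2
```

Emit:
{"api": "drive_tool", "payload": {
  "plan": [
    [-1,0,0,0.5,0],
    [-1,0,0,1,0],
    [-1,0,0,1,0],
    [-1,0,0,1,0]
  ]
}}

```text
t: 27.92
position: [0.4624, -0.2809, 0.0111]
eef_rot: [2.221, 2.221, 0.0]
ft_force: [-1.1, 0.8, 5.0]
opening: 0.521
finger_force: 31.7
```

Emit:
{"api": "drive_tool", "payload": {
  "plan": [
    [0.3,0,0,0,0],
    [0.6,0,0,0,0],
    [1,0,0,0,0],
    [1,0,0,0,0],
    [1,0,0,0,0]
  ]
}}

```text
t: 28.33
position: [0.4623, -0.2808, 0.0107]
eef_rot: [-2.221, -2.221, 0.0]
ft_force: [-0.6, 0.1, 0.0]
opening: 0.999
finger_force: 0.0
```

Emit:
{"api": "drive_tool", "payload": {
  "plan": [
    [1,0,0,-20,0],
    [1,0,0,-50,0],
    [1,0,0,-90,0],
    [1,0,0,-120,0],
    [1,0,0,-120,0]
  ]
}}

```text
t: 28.75
position: [0.4651, -0.283, 0.1367]
eef_rot: [2.215, 2.215, 0.001]
ft_force: [0.8, -1.6, 0.4]
opening: 0.998
finger_force: 0.0
```

Emit:
{"api": "drive_tool", "payload": {
  "plan": [
    [1,24,32,0,0],
    [1,48,64,0,0],
    [1,72,96,0,0],
    [1,96,128,0,0],
    [1,96,128,0,0]
  ]
}}

```text
t: 29.17
position: [0.5949, -0.1806, 0.1304]
eef_rot: [2.216, 2.226, 0.004]
ft_force: [-1.7, 0.3, -0.1]
opening: 1.001
finger_force: 0.0
```

Emit:
{"api": "drive_tool", "payload": {
  "plan": [
    [1,20,26,0,0],
    [1,40,51,0,0],
    [1,40,51,0,0],
    [1,40,51,0,0],
    [1,40,51,0,0]
  ]
}}

```text
t: 29.58
position: [0.6407, -0.1448, 0.1302]
eef_rot: [-2.22, -2.221, 0.001]
ft_force: [-0.3, -1.3, 0.1]
opening: 0.999
finger_force: 0.0
```

```bash
python3 -c "
from h import *
legs([(.6425,-.144,.13,0)])
s=env.get_state();w=save('wrist','wm')
uv=(258,207)
for r in env.cut_out('wrist','mechanism_center'):
    v=np.argwhere(r['mask']);print(r['p'],r['uv'],wz(r['uv'],.03,s),v.min(0),v.max(0))
    if abs(r['uv'][0]-256)<80: uv=r['uv']
u,v=map(int,uv);c=w[v-60:v+60,u-70:u+70]
print(u,v);cv2.imwrite('pics/wmc.png',cv2.resize(c,None,fx=5,fy=5,interpolation=cv2.INTER_CUBIC)[:,:,::-1])"
```

```text
at [ 0.6407 -0.1448  0.1302] yaw 0.0 tilt [-0.001  0.    -1.   ] t 29.6 open 0.999 ff 0.0
-> 0.6425 -0.144 0.13 : [np.float64(0.8), np.float64(1.8), np.float64(0.2)] roll 0.0
0.76 [259.4, 188.1] [ 0.64546081 -0.13915847  0.03      ] [162 237] [213 282]
259 188
```

View pics/wmc.png

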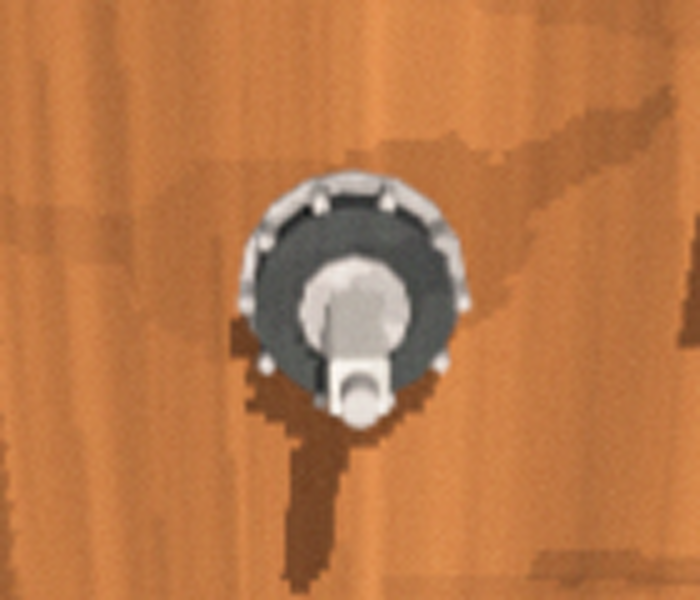

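The crop shows the shaft's square cap aligned with the image axes: its top edge is horizontal at crop (330–390, 358). Gripping at yaw 0 is therefore square to the flats. Position check:

```bash
python3 -c "
from h import *
s=env.get_state()
print(wz((261,207),.066,s),wz((261,203.5),.06,s),wz((260,185.5),.018,s))
legs([(.643,-.143,.022,0)])"
```

```text
[ 0.64583225 -0.14359016  0.066     ] [ 0.64596802 -0.14301165  0.06      ] [ 0.64605104 -0.14123753  0.018     ]
at [ 0.6405 -0.1455  0.1306] yaw -0.0 tilt [-0.001  0.    -1.   ] t 29.7 open 1.001 ff 0.0
-> 0.643 -0.143 0.022 : [np.float64(2.5), np.float64(2.5), np.float64(108.6)] roll -0.001
```

Emit:
{"api": "drive_tool", "payload": {
  "plan": [
    [1,2,3,25,0],
    [1,2,3,50,0],
    [1,2,3,75,0],
    [1,2,3,98,0],
    [1,2,3,98,0]
  ]
}}

```text
t: 30.1
position: [0.6405, -0.1427, 0.0284]
eef_rot: [-2.218, -2.215, 0.005]
ft_force: [-1.0, 0.6, -0.7]
opening: 1.005
finger_force: 0.0
```

Emit:
{"api": "drive_tool", "payload": {
  "plan": [
    [1,0,0,0,0],
    [1,0,0,0,0],
    [1,0,0,0,0]
  ]
}}

```text
t: 30.35
position: [0.6454, -0.1436, 0.0349]
eef_rot: [2.22, 2.219, 0.002]
ft_force: [0.2, -0.0, 0.9]
opening: 1.0
finger_force: 0.0
```

Emit:
{"api": "drive_tool", "payload": {
  "plan": [
    [1,1,-0.5,4,0],
    [1,1,-0.5,8,0],
    [0,1,-0.5,8,0],
    [-0.3,1,-0.5,8,0],
    [-0.6,1,-0.5,8,0]
  ]
}}

```text
t: 30.77
position: [0.6438, -0.1418, 0.0248]
eef_rot: [-2.221, -2.222, 0.0]
ft_force: [0.1, -0.2, -0.5]
opening: 0.602
finger_force: 0.0
```

Emit:
{"api": "drive_tool", "payload": {
  "plan": [
    [-0.7,0,0,0,0],
    [-0.8,0,0,0,0],
    [-1,0,0,0,0],
    [-1,0,0,0,0],
    [-1,0,0,0,0]
  ]
}}

```text
t: 31.18
position: [0.6439, -0.1419, 0.0249]
eef_rot: [2.221, 2.221, 0.0]
ft_force: [1.4, -0.8, 0.4]
opening: 0.096
finger_force: 31.7
```

Emit:
{"api": "drive_tool", "payload": {
  "plan": [
    [-1,0,0,0,0],
    [-1,0,0,0,0],
    [-1,0,0,0,0]
  ]
}}

```text
t: 31.43
position: [0.6439, -0.1418, 0.0248]
eef_rot: [2.221, 2.221, 0.0]
ft_force: [0.3, -0.6, 0.2]
opening: 0.096
finger_force: 31.7
```

```bash
python3 -c "
from h import *
legs([(.644,-.143,.14,0),(.57,-.03,.15,0),(.51,.12,.15,0),(.46,.25,.15,6),(.439,.325,.15,6),(.439,.325,.06,6)])
s=save('side','s5');w=save('wrist','w6');cv2.imwrite('pics/sw5.png',np.hstack([s[130:330,200:500],w[120:320,100:400]])[:,:,::-1])"
```

```text
at [ 0.6439 -0.1418  0.0248] yaw 0.0 tilt [ 0. -0. -1.] t 31.4 open 0.096 ff 31.7
-> 0.644 -0.143 0.14 : [np.float64(-1.2), np.float64(0.1), np.float64(-115.2)] roll 0.0
-> 0.57 -0.03 0.15 : [np.float64(113.0), np.float64(-74.0), np.float64(-10.0)] roll 0.0
-> 0.51 0.12 0.15 : [np.float64(150.0), np.float64(-60.0), np.float64(-0.0)] roll 0.0
-> 0.46 0.25 0.15 : [np.float64(130.0), np.float64(-50.0), np.float64(-0.0)] roll -0.105
-> 0.439 0.325 0.15 : [np.float64(76.8), np.float64(-13.0), np.float64(-0.0)] roll 0.0
-> 0.439 0.325 0.06 : [np.float64(0.0), np.float64(0.0), np.float64(90.0)] roll 0.0
```

View pics/sw5.png

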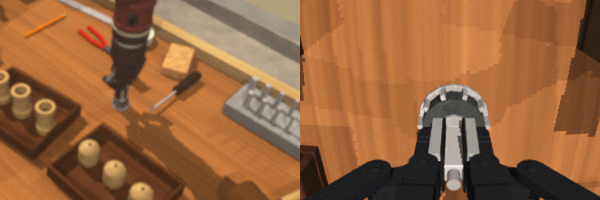

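The heads and bodies stand in their trays, and the mechanism is gripped square on its shaft. Lift and carry it to the left tray.

Emit:
{"api": "drive_tool", "payload": {
  "plan": [
    [-1,0,0,-10,0],
    [-1,0,0,-40,0],
    [-1,0,0,-75,0],
    [-1,0,0,-110,0],
    [-1,0,0,-125,0]
  ]
}}

```text
t: 31.95
position: [0.6455, -0.1424, 0.1554]
eef_rot: [2.218, 2.218, 0.004]
ft_force: [0.9, -1.2, -0.4]
opening: 0.1
finger_force: 31.7
```

Emit:
{"api": "drive_tool", "payload": {
  "plan": [
    [-1,25,-17,0,0],
    [-1,50,-34,0,0],
    [-1,75,-50,0,0],
    [-1,100,-66,0,0],
    [-1,113,-74,0,0]
  ]
}}

```text
t: 32.37
position: [0.5675, -0.0264, 0.1505]
eef_rot: [-2.219, -2.222, 0.0]
ft_force: [0.4, -0.4, -1.0]
opening: 0.095
finger_force: 31.6
```

Emit:
{"api": "drive_tool", "payload": {
  "plan": [
    [-1,30,-12,0,0],
    [-1,60,-24,0,0],
    [-1,90,-36,0,0],
    [-1,120,-48,0,0],
    [-1,150,-60,0,0]
  ]
}}

```text
t: 32.78
position: [0.509, 0.1224, 0.1505]
eef_rot: [2.222, 2.221, 0.001]
ft_force: [0.2, -0.4, -1.0]
opening: 0.103
finger_force: 31.6
```

Emit:
{"api": "drive_tool", "payload": {
  "plan": [
    [-1,30,-12,0,-0.03],
    [-1,60,-24,0,-0.06],
    [-1,90,-37,0,-0.09],
    [-1,120,-50,0,-0.11],
    [-1,130,-55,0,-0.11]
  ]
}}

```text
t: 33.2
position: [0.4529, 0.2542, 0.1505]
eef_rot: [-2.091, -2.343, -0.001]
ft_force: [-0.5, -0.3, -1.5]
opening: 0.093
finger_force: 31.6
```

Emit:
{"api": "drive_tool", "payload": {
  "plan": [
    [-1,20,-4,0,0],
    [-1,44,-8,0,0],
    [-1,44,-8,0,0],
    [-1,44,-8,0,0]
  ]
}}

```text
t: 33.53
position: [0.4418, 0.2945, 0.1502]
eef_rot: [2.094, 2.342, 0.0]
ft_force: [-0.0, -0.7, -0.4]
opening: 0.096
finger_force: 31.6
```

```bash
python3 -c "
from h import *
legs([(.442,.293,.05,6.5),(.442,.293,.0328,6.5)])"
```

```text
at [0.4418 0.2945 0.1502] yaw 6.4 tilt [ 0. -0. -1.] t 33.5 open 0.096 ff 31.6
-> 0.442 0.293 0.05 : [np.float64(-1.5), np.float64(0.1), np.float64(100.2)] roll -0.002
-> 0.442 0.293 0.0328 : [np.float64(0.0), np.float64(0.0), np.float64(17.2)] roll 0.0
```

Emit:
{"api": "drive_tool", "payload": {
  "plan": [
    [-1,0,0,30,0],
    [-1,0,0,60,0],
    [-1,0,0,90,0],
    [-1,0,0,104,0],
    [-1,0,0,104,0]
  ]
}}

```text
t: 33.95
position: [0.4401, 0.2918, 0.043]
eef_rot: [-2.096, -2.337, 0.009]
ft_force: [-0.8, -0.5, -0.7]
opening: 0.097
finger_force: 31.6
```

Emit:
{"api": "drive_tool", "payload": {
  "plan": [
    [-1,0,0,3,0],
    [-1,0,0,7,0],
    [-1,0,0,10,0],
    [-1,0,0,10,0],
    [-1,0,0,10,0]
  ]
}}

```text
t: 34.37
position: [0.4424, 0.2941, 0.0364]
eef_rot: [2.096, 2.34, 0.001]
ft_force: [-0.1, -0.2, -1.5]
opening: 0.097
finger_force: 31.6
```

Emit:
{"api": "drive_tool", "payload": {
  "plan": [
    [-1,0,0,1,0],
    [-1,0,0,2,0],
    [-1,0,0,2.5,0],
    [-1,0,0,2.5,0]
  ]
}}

```text
t: 34.7
position: [0.442, 0.294, 0.0333]
eef_rot: [-2.096, -2.34, 0.0]
ft_force: [0.1, 0.2, -0.1]
opening: 0.099
finger_force: 31.6
```

Emit:
{"api": "drive_tool", "payload": {
  "plan": [
    [-1,0,0,0.5,0],
    [-1,0,0,1,0],
    [-1,0,0,1,0]
  ]
}}

```text
t: 34.95
position: [0.4421, 0.294, 0.0328]
eef_rot: [2.096, 2.34, 0.0]
ft_force: [-1.5, -1.8, 6.7]
opening: 0.096
finger_force: 32.6
```

Contact: release gently, retreat and check.

Emit:
{"api": "drive_tool", "payload": {
  "plan": [
    [-0.6,0,0,0,0],
    [-0.4,0,0,0,0],
    [0,0,0,0,0],
    [0,0,0,0,0],
    [0,0,0,0,0]
  ]
}}

```text
t: 35.37
position: [0.442, 0.294, 0.0322]
eef_rot: [-2.096, -2.34, 0.0]
ft_force: [-0.1, -0.4, 0.8]
opening: 0.5
finger_force: 0.0
```

Emit:
{"api": "drive_tool", "payload": {
  "plan": [
    [0,0,0,-20,0],
    [0,0,0,-50,0],
    [0,0,0,-90,0],
    [0,0,0,-130,0],
    [0,0,0,-140,0]
  ]
}}

```text
t: 35.78
position: [0.4445, 0.2953, 0.1781]
eef_rot: [2.094, 2.338, 0.011]
ft_force: [1.8, 0.3, 1.1]
opening: 0.503
finger_force: 0.0
```

Emit:
{"api": "drive_tool", "payload": {
  "plan": [
    [0,30,-30,0,0],
    [0,60,-60,0,0],
    [0,90,-90,0,0],
    [0,115,-115,0,0],
    [0,115,-115,0,0]
  ]
}}

```text
t: 36.2
position: [0.3102, 0.3985, 0.1721]
eef_rot: [-2.089, -2.344, 0.001]
ft_force: [0.2, -0.7, -0.1]
opening: 0.503
finger_force: 0.0
```

```bash
python3 -c "
from h import *
legs([])
s=save('side','s6');w=save('top','t6');cv2.imwrite('pics/fin.png',np.hstack([s[110:360,70:400],w[110:360,90:430]])[:,:,::-1])"
```

```text
at [0.3102 0.3985 0.1721] yaw 6.6 tilt [-0.002  0.001 -1.   ] t 36.2 open 0.503 ff 0.0
```

View pics/fin.png

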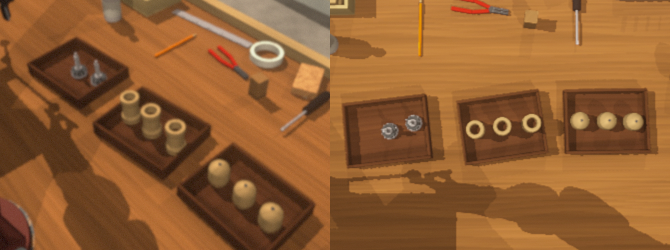

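All parts stand upright in their right trays: three bodies, three heads and two mechanisms. The robot is clear of everything.

```bash
python3 -c "
from bench import env
print(env.close_job())"
```

```text
the job is handed in; nothing more can be done
None
```

All five parts are standing upright in their matching trays, confirmed in the final side and top pictures, and the job was handed in at about 36 s with the gripper clear.

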